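# Put the fallen bottle back on its colour-coded place

### The arm

A 7-joint arm with a two-finger parallel gripper is mounted at the origin on a cart in front of the work surface, level with it; the furniture and walls round the work are solid. World frame = base frame: x ahead of the robot, y to its left, z up, the work surface at z = 0. Lengths are in m, angles in rad, forces in N, time in s.
With the tool pointing down it reaches from about 0.4 to 0.85 m from the base axis. Payload 4.5 kg.
Tool frame: the origin (TCP) lies midway between the tips of the shut fingers; the grasp point (between the pads) lies behind it (r.grip_point_offset is the z of the grasp point in the tool frame, in m); z points along the fingers, y is the line along which they close (so a half turn about z gives the same grasp; the last joint's range is limited). The gripper opens to 88 mm and grips with 3 to 60 N. Pads are 18 mm wide; open, the fingers measure 123 mm over their backs; the gripper's body (75 mm by 187 mm) begins 45 mm behind the grasp point.
Start: joints at [1.197, 0.689, -0.195, 1.565, 0.157, 0.902, -0.215], TCP at [0.248, -0.574, 0.239] pointing down, gripper open.
Joint ranges: [-3.01, 3.01], [-0.46, 2.08], [-1.47, 1.51], [0.13, 2.56], [-1, 4.14], [0.04, 2.09], [-2.66, 2.66]. Speed limits (rad/s): [2.57, 2.57, 3.14, 3.14, 3.14, 3.14, 3.14].

### API

Orientations are given as a unit quaternion [x, y, z, w].
In Python, from plant import r, optics, workorder gives the robot as it stands.
- The arm moves only by the shell command python3 -m creep 'ROWS' [FORCE]. ROWS is JSON, a list of rows, each an object of numbers: "grip": the gripper command: -1 is shut, 1 is fully open, values between are in proportion; "tx", "ty", "tz": the shift along the tool's x, y, z in cm; "spin": the turn about the tool's z in degrees. In form: [{"grip": .., "tx": .., "ty": .., "tz": .., "spin": ..}, ...]. A call has 1 to 8 rows; each row shifts and turns the commanded pose from where the row before left it, along the tool's axes as they then stand; what a row does not reach is not made up. A row lasts 1/12 s, in which the tool goes at most 41.7 mm and 7.16 degrees, less where a joint would pass 70% of its speed; a pose out of reach is approached as far as the arm can. A call with a gripper value outside its range is refused whole. The fingers move at their own pace and stop on an object; FORCE is the grip in N (left out, the last holds). Time passes only in rows, so rows that do not move let the fingers close. It gives the time, the measured TCP pose, the force, the opening and the grip force at its end, in the units of the state.
- r.get_state(): the state, without advancing time (a new reading comes with each control period).
- optics.snapshot(name): name is "side" or "top" or "wrist"; returns (picture, depth): 400x640x3 uint8, red, green, blue; 400x640 float32, m along the optical axis (not along the pixel's ray), 0 where there is no reading.
- optics.get_calibration(name): a dict with "fx", "fy", "cx", "cy" (pixels), "extrinsics" (4x4, takes a point from world to camera coordinates). Camera axes: x right, y down, z forward; pixel columns grow to the right and rows downward; lengths in m; the calibration is good to about 2 mm. A picture is of the moment at which its call begins: read the wrist's pose just before it. get_calibration takes no time and is no camera call; for the wrist camera it gives the pose at the moment of the call.
- workorder.finish_job(): hands the job in; it is judged then, once.
The state is a dict: "clock": time; "q": joint angles; "qd": joint speeds; "joint_torque": joint torques, N m; "tool_pos": TCP position; "eef_rot": TCP orientation; "contact_force": force on the tool from outside, world axes, zero at the start; "moment": the same for the moment, N m; "opening": opening from 0.0 (shut) to 1.0 (fully open); "finger_force": force on a finger pad.
Only numpy, scipy, OpenCV 4.12 (cv2) and the standard library are available. Lean on these libraries where they do the work, as an engineer would, in place of code of your own. Each camera call takes 0.05 s, during which the arm holds its last target. There are 200 camera calls.

### The job

The white bottle with the blue cap has fallen over on the bench. Stand it upright on the bare bench and let go of it; then take it afresh from above and set it down (do not drop it) upright and centred on the free blue place of the bottle lane: blue caps stand on blue places, tan caps on yellow ones. Leave the bottles already standing in the lane and the crucible where they are.

Things in the scene. Friction and masses are not known exactly. Their poses are not given: they have to be found in the camera images.
- bottle_fallen: round white plastic bottle with blue screw cap, 64 mm diameter, 118 mm tall, 0.26 kg, lying on the bench at the start; origin at the centre of its foot, z axis along the bottle from foot to cap (level while it lies); the straight body reaches from the foot to 85 mm, then it narrows to the cap (45 mm diameter): grip it on the straight body
- bottle_standing: a second bottle of the same kind and size, standing in the lane on one of the two blue places; origin at the centre of its foot, z up
- bottle_tan: clear glass bottle of white salt with a tan cap, 60 mm diameter, 116 mm tall, standing in the lane on one of the two yellow places; origin at the centre of its foot, z up
- lane: fixed bottle lane: a grey plate 108 x 342 x 8 mm with four round places in a row along its y axis, 78 mm apart, the outer ones 117 mm from its middle; thin steel rails run along both long sides 48 mm from its centre line and across both ends (165 mm from its middle), their tops 33 mm above the bench; origin at the middle of its underside on the bench, x axis across the lane (away from the robot)
- pad_blue_1: one of two blue round places in the lane, a fixed disc of 73 mm diameter, 3 mm thick; origin at the centre of its underside, its top is 11 mm above the bench. It may be free or taken by the second white bottle
- pad_blue_2: the other blue place, the same. Exactly one of the two blue places is free
- pad_yellow_1: one of two yellow places in the lane, the same size; it may be free or taken by the tan-capped bottle
- pad_yellow_2: the other yellow place, the same
- crucible: loose white porcelain crucible on the bench, 41 mm diameter, 33 mm high; origin at the centre of its underside
Things that resemble listed ones, but are neither listed nor needed, are in the scene too. Leave any purple or turquoise look-alike of the bottle_standing alone.

How it is judged:
On the way:
1. the fallen bottle stands upright on the bare bench, let go and still (angle between bottle_fallen's own z axis and vertical below 0.1 rad and height (world z) of bottle_fallen below 0.006 m and contact force between the fingers and bottle_fallen below 0.1 N and linear speed of bottle_fallen below 0.03 m/s), for 0.2 s.
At the end, for the whole second after the job is handed in: the fallen bottle stands upright (within 0.08 rad) and still on the blue place that was free, its foot on the pad and within 12 mm of the pad's centre; the two bottles of the lane stand upright within 15 mm of where they stood, the crucible is within 30 mm of where it was (((horizontal distance between bottle_fallen and pad_blue_1 below 0.012 m and z of bottle_fallen in the frame of pad_blue_1 below 0.008 m) or (horizontal distance between bottle_fallen and pad_blue_2 below 0.012 m and z of bottle_fallen in the frame of pad_blue_2 below 0.008 m)) and angle between bottle_fallen's own z axis and vertical below 0.08 rad and linear speed of bottle_fallen below 0.03 m/s and distance of each of bottle_standing, bottle_tan from where it was at the start of the episode below 0.015 m and angle between each of bottle_standing, bottle_tan's own z axis and vertical below 0.1 rad and distance of crucible from where it was at the start of the episode below 0.03 m); the robot touches nothing.
It fails at once if a bottle standing in the lane is pushed more than 15 mm or tipped (distance of any of bottle_standing, bottle_tan from where it was at the start of the episode above 0.015 m or angle between any of bottle_standing, bottle_tan's own z axis and vertical above 0.25 rad).
It fails at once if the fallen bottle is dropped or thrown: faster than 0.5 m/s out of the fingers (linear speed of bottle_fallen above 0.5 m/s and contact force between the fingers and bottle_fallen below 0.1 N).
It fails at once if the crucible is pushed more than 30 mm (distance of crucible from where it was at the start of the episode above 0.03 m).
It also fails if it takes over 56 s, if anything falls off the work surface, if the arm or the gripper's body presses on something with over 40 N, if the wrist force passes 120 N, or if a joint passes its speed limit or range.

## Working session

There is one attempt and no reset: what is moved stays moved. The work goes in short steps, Python scripts to look and compute and a shell command to move; the robot and the scene stay as the last step left them, time stands still between calls to the robot, and variables do not carry over. Pictures are saved under pics/ and viewed, at most 10 in all, crops included, and the job is handed in when it is done.

```bash
ls; mkdir -p pics; python3 - <<'E'
from plant import r, optics
import cv2, numpy as np
s=r.get_state(); print(s['clock'],s['tool_pos'],s['eef_rot'],s['opening'],r.grip_point_offset)
for n in ['top','side']:
    p,d=optics.snapshot(n); cv2.imwrite(f'pics/{n}0.png',p[:,:,::-1]); np.save(f'pics/{n}0.npy',d)
    c=optics.get_calibration(n); print(n,c)
E
```

```text
pics
0.0 [ 0.24757355 -0.57317902  0.23791659] [ 9.79274088e-01  2.02537432e-01 -2.57632284e-04 -8.85020088e-04] 1.0008344348653841 -0.0187
top {'fx': 492.0154474286211, 'fy': 492.0154474286211, 'cx': 317.83708243392175, 'cy': 196.34124547013374, 'extrinsics': array([[ 0.0039336 , -0.99998652, -0.00338854, -0.21391231],
       [-0.9808051 , -0.00319749, -0.19496442,  0.45726106],
       [ 0.19495096,  0.00409041, -0.98080446,  1.51164426],
       [ 0.        ,  0.        ,  0.        ,  1.        ]])}
side {'fx': 383.6847375773271, 'fy': 383.6847375773271, 'cx': 317.6836615968024, 'cy': 205.72711446391918, 'extrinsics': array([[-0.9116503 , -0.41040156, -0.0215476 ,  0.30725502],
       [-0.23941507,  0.57298089, -0.7838197 ,  0.27914443],
       [ 0.33402719, -0.70941064, -0.62061452,  0.83831988],
       [ 0.        ,  0.        ,  0.        ,  1.        ]])}
```

View pics/top0.png

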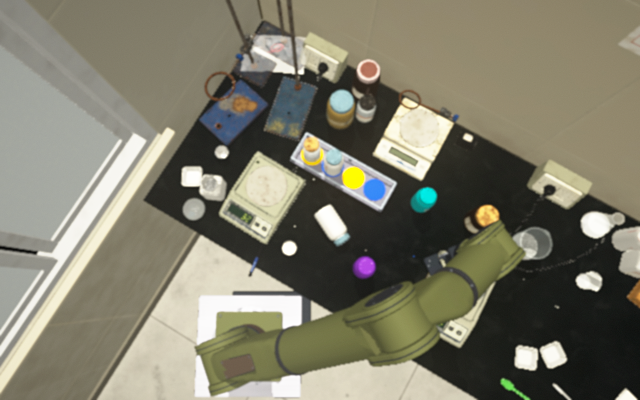

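View pics/side0.png

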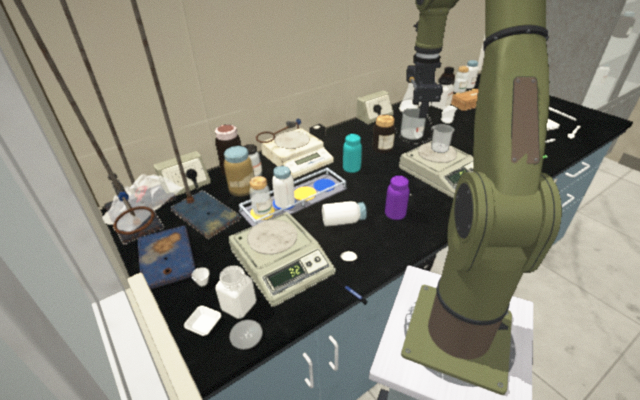

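The top view shows candidates for the fallen bottle: the lying white one with a blue cap at (331,225), the upright white one in the lane at (334,161), purple at (364,267) and teal at (424,200). Only the one at (331,225) is lying down, so I choose it. In the lane, the tan-capped bottle is at (311,150), the free yellow place at (354,178) and the free blue place at (375,188). The side view shows the same: fallen bottle at (343,213), free blue place at (325,186), crucible at about (200,276).

```bash
cat > h.py <<'E'
import numpy as np, cv2
from plant import r, optics
def ray(c,uv,z):
    R=c['extrinsics'][:3,:3]; o=-R.T@c['extrinsics'][:3,3]
    d=R.T@np.array([(uv[0]-c['cx'])/c['fx'],(uv[1]-c['cy'])/c['fy'],1]); return o+d*(z-o[2])/d[2]
def cloud(c,d):
    v,u=np.mgrid[:d.shape[0],:d.shape[1]]
    P=np.stack([(u-c['cx'])/c['fx']*d,(v-c['cy'])/c['fy']*d,d],-1)
    W=(P-c['extrinsics'][:3,3])@c['extrinsics'][:3,:3]; W[d==0]=np.nan; return W
def comp(m,seed):
    n,l,s,ce=cv2.connectedComponentsWithStats(m.astype(np.uint8)); ids=[i for i in range(1,n) if s[i,4]>25]
    i=min(ids,key=lambda i:np.hypot(*(ce[i]-seed))); return l==i,ce[i],s[i]
def tool(p=None):  # target point (world) -> cm shift in tool axes
    from scipy.spatial.transform import Rotation as Ro
    s=r.get_state(); R=Ro.from_quat(s['eef_rot']).as_matrix(); return s,R,(None if p is None else R.T@(np.array(p)-s['tool_pos'])*100)
E
python3 - <<'E'
from h import *
img={}
for n,seedB,seedC in [('top',(331,225),(375,188)),('side',(343,213),(325,186))]:
    p=cv2.imread(f'pics/{n}0.png'); d=np.load(f'pics/{n}0.npy'); c=optics.get_calibration(n); W=cloud(c,d)
    hsv=cv2.cvtColor(p,cv2.COLOR_BGR2HSV)
    m=(hsv[...,2]>70)&(W[...,2]>0.012)&(W[...,2]<0.075)
    b,ce,st=comp(m,seedB); pts=np.argwhere(b)[:,::-1].astype(np.float32)
    rc=cv2.minAreaRect(pts); box=cv2.boxPoints(rc)
    print(n,'bottle',ce,st,rc,'zmax',np.nanpercentile(W[b][:,2],[5,50,97]))
    G=np.array([ray(c,q,0.032)[:2] for q in pts]); cw=cv2.minAreaRect(G.astype(np.float32)*1000); print(' world rect mm',cw, cv2.boxPoints(cw).round(0).tolist())
    cap=b&(hsv[...,1]>60); print(' cap',ray(c,np.argwhere(cap)[:,::-1].mean(0),.032) if cap.any() else None)
    T=W[b]; T=T[T[:,2]>np.nanpercentile(T[:,2],80)]; print(' ridge mean',T.mean(0))
    H,S,V=hsv[...,0],hsv[...,1],hsv[...,2]
    bl,ce,st=comp((H>100)&(H<130)&(S>150)&(V>80),seedC); print(' blue',ce,st,ray(c,ce,.011),np.nanmean(W[bl],0))
    yl,ce2,st2=comp((H>20)&(H<35)&(S>150)&(V>100),(354,178) if n=='top' else (305,194)); print(' yellow',ce2,st2,ray(c,ce2,.011))
c=optics.get_calibration('top')
for nm,uv,z in [('purple',(364,267),.1),('teal',(424,200),.1),('disc',(289,248),0),('crucible?',(221,152),.033),('tan',(311,143),.116),('std',(334,157),.12)]: print(nm,ray(c,uv,z).round(3))
p=cv2.imread('pics/top0.png')[120:290,270:450]; cv2.imwrite('pics/crop1.png',cv2.resize(p,None,fx=3.3,fy=3.3,interpolation=2))
s,R,_=tool(); print(R.round(3))
E
```

```text
top bottle [331.74501992 224.93227092] [314 205  36  41 753] ((332.1922912597656, 225.53843688964844), (39.938411712646484, 19.691856384277344), 56.30992889404297) zmax [0.0394356  0.05700574 0.067234  ]
 world rect mm ((367.3973388671875, -257.7654724121094), (126.3655776977539, 62.714385986328125), 33.665191650390625) [[297.0, -267.0], [332.0, -319.0], [437.0, -249.0], [403.0, -197.0]]
 cap None
 ridge mean [ 0.37830514 -0.24927757  0.06511191]
 blue [374.02325581 189.22093023] [364 179  21  21 344] [ 0.48883559 -0.39412228  0.011     ] [ 0.48860548 -0.39413246  0.01179345]
 yellow [352.90026954 177.42587601] [342 167  22  22 371] [ 0.52789711 -0.32607406  0.011     ]
side bottle [342.90409357 212.45964912] [322 202  44  24 855] ((343.66156005859375, 212.29232788085938), (21.333972930908203, 43.66022872924805), 82.87498474121094) zmax [0.01913224 0.04923268 0.06280074]
 world rect mm ((367.2276306152344, -257.8533935546875), (132.40284729003906, 97.03070831298828), 32.89241409301758) [[285.0, -253.0], [338.0, -335.0], [449.0, -263.0], [396.0, -181.0]]
 cap None
 ridge mean [ 0.38038038 -0.2448657   0.0614448 ]
 blue [322.75       183.93918919] [314 179  20  11 148] [ 0.49467128 -0.39176317  0.011     ] [ 0.49484632 -0.39222579  0.01085546]Traceback (most recent call last):
  File "<stdin>", line 15, in <module>
  File "h.py", line 12, in comp
    i=min(ids,key=lambda i:np.hypot(*(ce[i]-seed))); return l==i,ce[i],s[i]
ValueError: min() iterable argument is empty
```

```bash
python3 - <<'E'
from h import *
c=optics.get_calibration('top'); p=cv2.imread('pics/top0.png'); d=np.load('pics/top0.npy'); W=cloud(c,d)
hsv=cv2.cvtColor(p,cv2.COLOR_BGR2HSV);H,S,V=hsv[...,0],hsv[...,1],hsv[...,2]
g=np.array([.353,-.267]); a=np.array([-.832,-.555]); t=np.array([-.555,.832])
for nm,h in [('purple',(H>135)&(H<165)),('teal',(H>80)&(H<97))]:
    m,ce,st=comp(h&(S>120)&(V>60),(364,267) if nm=='purple' else (424,200)); T=W[m]; T=T[T[:,2]>.06]; q=np.nanmean(T,0); print(nm,ce,q,np.nanmax(T[:,2]),'along,across',(q[:2]-g)@a,(q[:2]-g)@t)
m=(V>40)&(W[...,2]>.03)&(W[...,2]<.15); D=(W[...,:2]-g); al=D@a; ac=D@t
k=(W[...,2]>.075)&(abs(al)<.07)&(abs(ac)<.12)&(W[...,2]<.2); print('obst near',k.sum(), W[k][:5])
c=optics.get_calibration('top')
for nm,uv,z in [('disc',(289,248),0),('crucible?',(221,152),.033),('tan',(311,143),.116),('std',(334,157),.12)]: print(nm,ray(c,uv,z).round(3))
q=p[120:290,270:450]; cv2.imwrite('pics/crop1.png',cv2.resize(q,None,fx=3.3,fy=3.3,interpolation=2))
s,R,sh=tool([.353,-.267,.15]); print(R.round(3),sh)
E
```

```text
purple [363.97423888 266.98126464] [ 0.23353378 -0.34920543  0.11125327] 0.1319074309150971 along,across 0.1450199058496042 -0.002091165523102964
teal [423.56844106 199.17490494] [ 0.44058898 -0.53574164  0.10821804] 0.13203429070593362 along,across 0.07627757597830474 -0.2722049290481048
obst near 0 []
disc [ 0.299 -0.121  0.   ]
crucible? [0.606 0.103 0.033]
tan [ 0.611 -0.191  0.116]
std [ 0.566 -0.261  0.12 ]
[[ 0.918  0.397 -0.001]
 [ 0.397 -0.918  0.001]
 [-0.    -0.002 -1.   ]] [ 21.82530522 -23.91734373   8.83663114]
```

View pics/crop1.png

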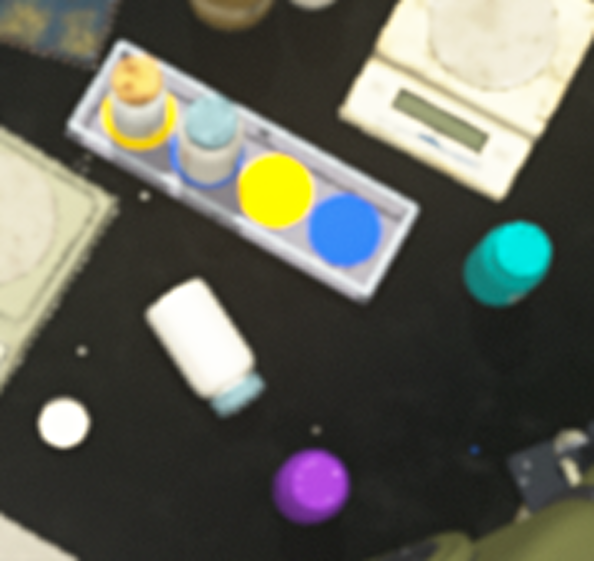

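The crop confirms it: the lying white bottle has its blue cap pointing lower right, and the free blue place is at the lane's lower right end. Two views agree on the bottle centre, (0.367, -0.258). Next I'll approach above the grasp.

```bash
python3 -m creep '[{"grip":1,"tx":2.4,"ty":-2.6},{"grip":1,"tx":2.4,"ty":-2.6},{"grip":1,"tx":2.4,"ty":-2.6},{"grip":1,"tx":2.4,"ty":-2.6},{"grip":1,"tx":2.4,"ty":-2.6},{"grip":1,"tx":2.4,"ty":-2.6},{"grip":1,"spin":-5},{"grip":1,"spin":-5}]' 5; python3 - <<'E'
from h import *
s,R,sh=tool([.353,-.267,.15]); print(s['clock'],R.round(3),sh)
E
```

```text
0.1 [[ 0.918  0.397 -0.001]
 [ 0.397 -0.918  0.001]
 [-0.    -0.002 -1.   ]] [ 21.82530522 -23.91734373   8.83663114]$[0]: bad value
```

```bash
python3 -m creep '[{"grip":1,"tx":2.4,"ty":-2.6,"tz":0,"spin":0},{"grip":1,"tx":2.4,"ty":-2.6,"tz":0,"spin":0},{"grip":1,"tx":2.4,"ty":-2.6,"tz":0,"spin":0},{"grip":1,"tx":2.4,"ty":-2.6,"tz":0,"spin":0},{"grip":1,"tx":2.4,"ty":-2.6,"tz":0,"spin":0},{"grip":1,"tx":2.4,"ty":-2.6,"tz":0,"spin":0},{"grip":1,"tx":0,"ty":0,"tz":0,"spin":-5},{"grip":1,"tx":0,"ty":0,"tz":0,"spin":-5}]' 5; python3 - <<'E'
from h import *
s,R,sh=tool([.353,-.267,.15]); print(s['clock'],R.round(3),sh)
E
```

```text
clock: 0.77
tool_pos: [0.3194, -0.3706, 0.2387]
eef_rot: [0.956, 0.292, -0.0, -0.001]
contact_force: [-0.8, -0.6, -0.1]
opening: 1.004
finger_force: 0.0
0.7667 [[ 0.83   0.558 -0.   ]
 [ 0.558 -0.83   0.001]
 [ 0.    -0.001 -1.   ]] [ 8.56302988 -6.71058549  8.88545696]
```

```bash
python3 -m creep '[{"grip":1,"tx":2.1,"ty":-1.7,"tz":1,"spin":0},{"grip":1,"tx":2.1,"ty":-1.7,"tz":1,"spin":0},{"grip":1,"tx":2.1,"ty":-1.7,"tz":1,"spin":0},{"grip":1,"tx":2.1,"ty":-1.7,"tz":1,"spin":0},{"grip":1,"tx":0,"ty":0,"tz":0,"spin":0},{"grip":1,"tx":0,"ty":0,"tz":0,"spin":0}]' 5; python3 - <<'E'
from h import *
s,R,sh=tool([.353,-.267,.15]); print(s['clock'],R.round(3),sh,s['qd'].round(3))
c=optics.get_calibration('wrist');p,d=optics.snapshot('wrist'); cv2.imwrite('pics/w1.png',p[:,:,::-1]);W=cloud(c,d)
hsv=cv2.cvtColor(p,cv2.COLOR_RGB2HSV); V=hsv[...,2]
g=np.array([.367,-.258])
m=(V>70)&(W[...,2]>.012)&(W[...,2]<.08)&(np.hypot(W[...,0]-g[0],W[...,1]-g[1])<.1)
n,l,st,ce=cv2.connectedComponentsWithStats(m.astype(np.uint8)); i=1+st[1:,4].argmax(); b=l==i
T=W[b]; print(st[i],T.min(0),T.max(0))
G=np.array([ray(c,q,.032)[:2] for q in np.argwhere(b)[:,::-1]],dtype=np.float32)*1000; print(cv2.minAreaRect(G))
T=T[T[:,2]>.058]; print('ridge',len(T),cv2.fitLine(T[:,:2].astype(np.float32)*1000,2,0,.01,.01).ravel(),cv2.minAreaRect(T[:,:2].astype(np.float32)*1000))
E
```

```text
clock: 1.27
tool_pos: [0.3511, -0.2689, 0.1983]
eef_rot: [0.957, 0.289, -0.0, -0.001]
contact_force: [0.2, -1.1, -0.5]
opening: 0.997
finger_force: 0.0
1.2667 [[ 0.833  0.553 -0.001]
 [ 0.553 -0.833  0.001]
 [-0.    -0.002 -1.   ]] [ 0.26378197 -0.04868439  4.8287187 ] [ 0.047 -0.008  0.032 -0.032  0.004  0.008  0.008]
[ 285   92   71  135 8320] [ 0.30435463 -0.3105455   0.01200839] [ 0.43275934 -0.20112372  0.06600731]
((362.40911865234375, -261.51458740234375), (130.5303955078125, 63.250675201416016), 33.479915618896484)
ridge 4554 [   0.83554745    0.5494183   379.98047    -249.93341   ] ((367.66802978515625, -257.840087890625), (116.83062744140625, 40.50538635253906), 33.7276496887207)
```

View pics/w1.png

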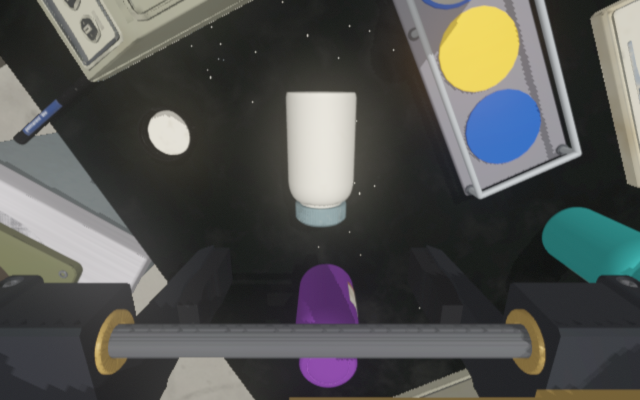

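Everything lines up: jaws straddle the bottle across its axis, with the cap towards the robot, and the bottle centre repeats at (0.3675, -0.258). I'll go down to TCP z of about 0.022 and grip lightly near the cap end, so the bottle can pivot.

```bash
python3 -m creep '[{"grip":1,"tx":0.2,"ty":0,"tz":3,"spin":0},{"grip":1,"tx":0,"ty":0,"tz":3.5,"spin":0},{"grip":1,"tx":0,"ty":0,"tz":3.5,"spin":0},{"grip":1,"tx":0,"ty":0,"tz":3,"spin":0},{"grip":1,"tx":0,"ty":0,"tz":2.4,"spin":0},{"grip":1,"tx":0,"ty":0,"tz":1.2,"spin":0},{"grip":1,"tx":0,"ty":0,"tz":0.9,"spin":0},{"grip":1,"tx":0,"ty":0,"tz":0,"spin":0}]' 5 && python3 -m creep '[{"grip":0.3,"tx":0,"ty":0,"tz":0,"spin":0},{"grip":0.1,"tx":0,"ty":0,"tz":0,"spin":0},{"grip":0,"tx":0,"ty":0,"tz":0,"spin":0},{"grip":0,"tx":0,"ty":0,"tz":0,"spin":0},{"grip":0,"tx":0,"ty":0,"tz":0,"spin":0},{"grip":0,"tx":0,"ty":0,"tz":0,"spin":0}]' 5
```

```text
clock: 1.98
tool_pos: [0.355, -0.2734, 0.029]
eef_rot: [0.958, 0.287, -0.002, -0.002]
contact_force: [-0.4, 0.3, 0.8]
opening: 0.999
finger_force: 0.0
clock: 2.48
tool_pos: [0.3544, -0.2712, 0.0308]
eef_rot: [0.958, 0.287, -0.003, -0.003]
contact_force: [-2.3, 1.3, 5.6]
opening: 0.672
finger_force: 5.2
```

```bash
python3 -m creep '[{"grip":0.6,"tx":0,"ty":0,"tz":0,"spin":0},{"grip":1,"tx":0,"ty":0,"tz":0,"spin":0},{"grip":1,"tx":0,"ty":0,"tz":0,"spin":0},{"grip":1,"tx":0,"ty":0,"tz":0,"spin":0}]' 5; python3 - <<'E'
from h import *
s,R,sh=tool([.3535,-.2674,.02]); print(s['q'].round(3),R.round(3),sh,s['contact_force'],s['joint_torque'].round(1),s['qd'].round(3))
p,d=optics.snapshot('side'); cv2.imwrite('pics/s2.png',cv2.resize(p[120:290,250:430,::-1],None,fx=3.3,fy=3.3))
E
```

```text
clock: 2.82
tool_pos: [0.3557, -0.2717, 0.0303]
eef_rot: [0.958, 0.287, -0.002, -0.002]
contact_force: [-1.4, -0.3, -0.2]
opening: 0.954
finger_force: 0.0
[ 0.572  0.89  -0.035  2.224  0.676  0.043 -1.115] [[ 0.835  0.55  -0.005]
 [ 0.55  -0.835  0.003]
 [-0.002 -0.005 -1.   ]] [ 0.05729416 -0.47540022  1.02777906] [-1.44629861 -0.26035744 -0.23732643] [ -0.  -46.3   1.   -0.5  -0.   -0.    0. ] [ 0.002  0.003 -0.003  0.003 -0.001  0.002  0.   ]
```

View pics/s2.png

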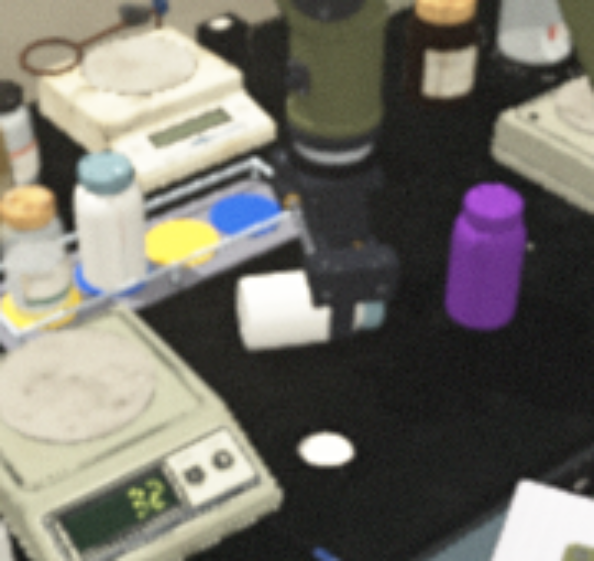

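The wrist joint is at its limit (q6 = 0.043), so this radius is too small to get low enough. The side view shows the jaws straddling the bottle near the cap at (350,310), with the lane clear behind. I'll hold lightly and slide the bottle about 5.5 cm outward (+ty), then regrip lower.

```bash
python3 -m creep '[{"grip":0.4,"tx":0,"ty":0,"tz":0,"spin":0},{"grip":0.2,"tx":0,"ty":0,"tz":0,"spin":0},{"grip":0.2,"tx":0,"ty":0,"tz":0,"spin":0},{"grip":0.2,"tx":0,"ty":0,"tz":0,"spin":0},{"grip":0.2,"tx":0,"ty":0.5,"tz":0,"spin":0},{"grip":0.2,"tx":0,"ty":0.5,"tz":0,"spin":0},{"grip":0.2,"tx":0,"ty":0.5,"tz":0,"spin":0},{"grip":0.2,"tx":0,"ty":0.5,"tz":0,"spin":0}]' 3 &&  python3 -m creep '[{"grip":0.2,"tx":0,"ty":0.6,"tz":0,"spin":0},{"grip":0.2,"tx":0,"ty":0.6,"tz":0,"spin":0},{"grip":0.2,"tx":0,"ty":0.6,"tz":0,"spin":0},{"grip":0.2,"tx":0,"ty":0.6,"tz":0,"spin":0},{"grip":0.2,"tx":0,"ty":0.6,"tz":0,"spin":0},{"grip":0.2,"tx":0,"ty":0.5,"tz":0,"spin":0},{"grip":0.2,"tx":0,"ty":0.3,"tz":0,"spin":0},{"grip":0.2,"tx":0,"ty":0,"tz":0,"spin":0}]' 3; python3 - <<'E'
from h import *
p,d=optics.snapshot('side'); cv2.imwrite('pics/s3.png',cv2.resize(p[120:290,250:430,::-1],None,fx=3.3,fy=3.3))
print(r.get_state()['q'].round(3))
E
```

```text
clock: 3.53
tool_pos: [0.3663, -0.2885, 0.0302]
eef_rot: [0.958, 0.287, -0.002, -0.003]
contact_force: [-2.2, 3.1, 2.5]
opening: 0.678
finger_force: 3.1
clock: 4.2
tool_pos: [0.3878, -0.321, 0.03]
eef_rot: [0.958, 0.287, -0.002, -0.002]
contact_force: [-0.7, 1.1, 4.0]
opening: 0.682
finger_force: 3.1
[ 0.716  0.905 -0.191  2.057  0.665  0.244 -1.043]
```

View pics/s3.png

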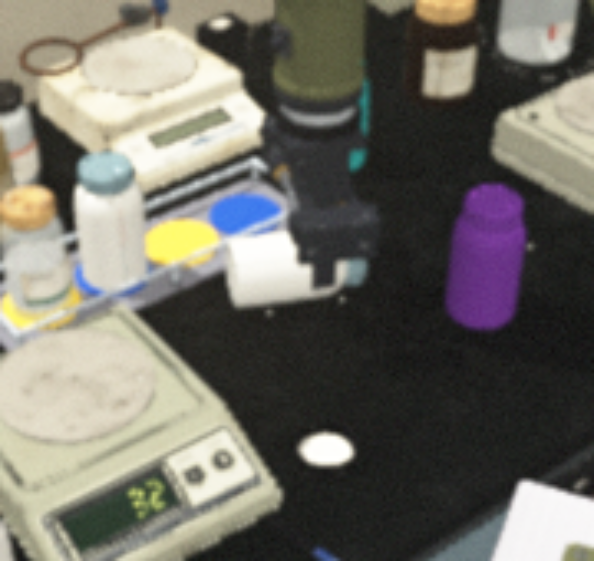

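The bottle came along, lying at (290,270) with its foot left and still parallel. Next: open, go down 1.3 cm, grip.

```bash
python3 -m creep '[{"grip":0.6,"tx":0,"ty":0,"tz":0,"spin":0},{"grip":1,"tx":0,"ty":0,"tz":0,"spin":0},{"grip":1,"tx":0,"ty":0,"tz":0,"spin":0},{"grip":1,"tx":0,"ty":0,"tz":0.5,"spin":0},{"grip":1,"tx":0,"ty":0,"tz":0.5,"spin":0},{"grip":1,"tx":0,"ty":0,"tz":0.3,"spin":0},{"grip":1,"tx":0,"ty":0,"tz":0,"spin":0}]' 5; python3 -m creep '[{"grip":0.5,"tx":0,"ty":0,"tz":0,"spin":0},{"grip":0.2,"tx":0,"ty":0,"tz":0,"spin":0},{"grip":0.1,"tx":0,"ty":0,"tz":0,"spin":0},{"grip":0.1,"tx":0,"ty":0,"tz":0,"spin":0},{"grip":0.1,"tx":0,"ty":0,"tz":0,"spin":0},{"grip":0.1,"tx":0,"ty":0,"tz":0,"spin":0}]' 5
```

```text
clock: 4.83
tool_pos: [0.3867, -0.3195, 0.016]
eef_rot: [0.958, 0.287, -0.003, -0.003]
contact_force: [-0.8, -0.4, 0.3]
opening: 1.002
finger_force: 0.0
clock: 5.33
tool_pos: [0.3872, -0.3201, 0.0171]
eef_rot: [0.958, 0.287, -0.002, -0.002]
contact_force: [0.1, 0.2, -0.4]
opening: 0.685
finger_force: 5.0
```

```bash
python3 -m creep '[{"grip":0.1,"tx":0.3,"ty":0,"tz":-0.6,"spin":0},{"grip":0.1,"tx":0.3,"ty":0,"tz":-0.7,"spin":0},{"grip":0.1,"tx":0.3,"ty":0,"tz":-0.7,"spin":0},{"grip":0.1,"tx":0.2,"ty":0,"tz":-0.7,"spin":0},{"grip":0.1,"tx":0.2,"ty":0,"tz":-0.7,"spin":0},{"grip":0.1,"tx":0.2,"ty":0,"tz":-0.7,"spin":0},{"grip":0.1,"tx":0,"ty":0,"tz":-0.7,"spin":0},{"grip":0.1,"tx":0,"ty":0,"tz":0,"spin":0}]' 5;  python3 - <<'E'
from h import *
p,d=optics.snapshot('side'); cv2.imwrite('pics/s4.png',cv2.resize(p[120:290,250:430,::-1],None,fx=3.3,fy=3.3))
E
```

```text
clock: 6.0
tool_pos: [0.4002, -0.3123, 0.0665]
eef_rot: [0.958, 0.287, -0.002, -0.002]
contact_force: [-2.3, -0.5, 6.2]
opening: 0.668
finger_force: 5.0
```

View pics/s4.png

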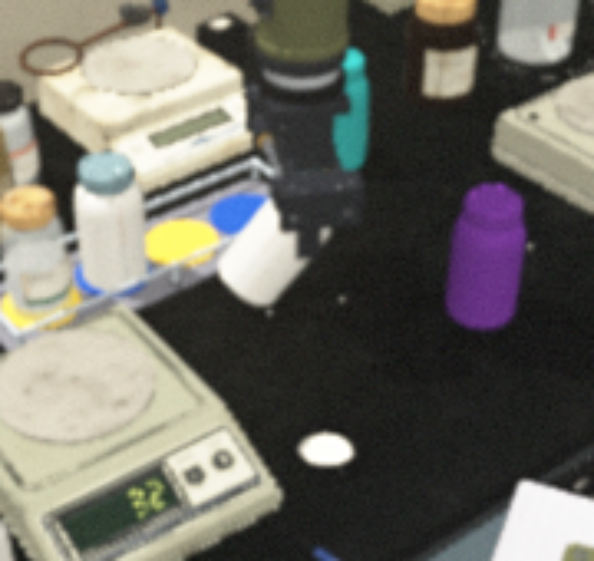

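The bottle is pivoting: foot at (250,280), tilted about 40° from vertical. I'll lift a little more so it can swing free.

```bash
python3 -m creep '[{"grip":0.1,"tx":0,"ty":0,"tz":-0.5,"spin":0},{"grip":0.1,"tx":0,"ty":0,"tz":-0.5,"spin":0},{"grip":0.1,"tx":0,"ty":0,"tz":-0.5,"spin":0},{"grip":0.1,"tx":0,"ty":0,"tz":0,"spin":0},{"grip":0.1,"tx":0,"ty":0,"tz":0,"spin":0},{"grip":0.1,"tx":0,"ty":0,"tz":0,"spin":0}]' 5;  python3 - <<'E'
from h import *
p,d=optics.snapshot('side'); cv2.imwrite('pics/s5.png',cv2.resize(p[120:290,250:430,::-1],None,fx=3.3,fy=3.3))
s=r.get_state(); print(s['contact_force'],s['moment'])
c=optics.get_calibration('side'); W=cloud(c,d); t=s['tool_pos']
m=(p.min(-1)>110)&(np.hypot(W[...,0]-t[0],W[...,1]-t[1])<.1)&(W[...,2]>.004)&(W[...,2]<.12)
b,ce,st=comp(m,(330,200)); T=W[b]; R=tool()[1]; L=(T-t)@R*1000
print(st,ce,'tool-frame mm range',np.percentile(L,[2,50,98],axis=0).round(0),'low pt',T[T[:,2].argmin()], )
E
```

```text
clock: 6.55
tool_pos: [0.3998, -0.3118, 0.0798]
eef_rot: [0.958, 0.287, -0.002, -0.003]
contact_force: [0.5, 0.2, -2.0]
opening: 0.668
finger_force: 5.0
[-0.54632712 -0.23949331 -2.41365492] [-0.04118763  0.03742277 -0.0244    ]
[309 176  35  33 559] [327.27728086 195.25402504] tool-frame mm range [[  9. -33. -31.]
 [ 42. -22.  17.]
 [ 89.  56.  73.]] low pt [ 0.49180052 -0.32314073  0.00534534]
```

View pics/s5.png

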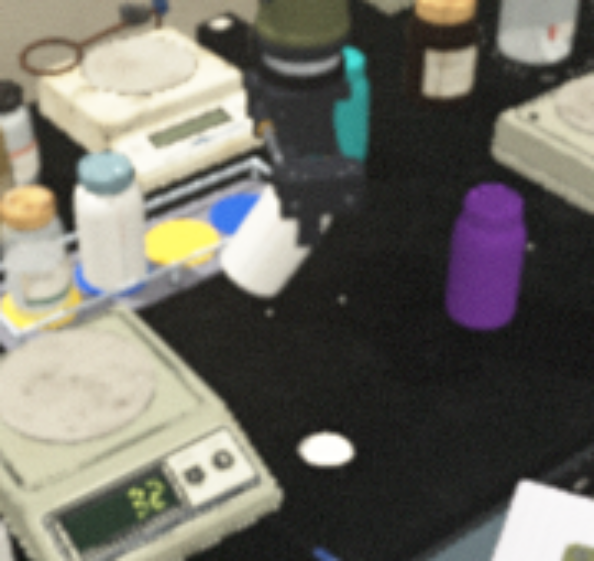

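The bottle is now fully hanging (2.4 N), tilted about 35° with its foot about 14 mm up, and friction holds it there. I'll lower it until the foot edge touches, relax the grip to 3 N, then drag footward (+tx) to finish the turn.

```bash
python3 -m creep '[{"grip":0.1,"tx":0,"ty":0,"tz":0.4,"spin":0},{"grip":0.1,"tx":0,"ty":0,"tz":0.4,"spin":0},{"grip":0.1,"tx":0,"ty":0,"tz":0.4,"spin":0},{"grip":0.1,"tx":0,"ty":0,"tz":0,"spin":0},{"grip":0.1,"tx":0,"ty":0,"tz":0,"spin":0}]' 5; python3 -m creep '[{"grip":0.1,"tx":0,"ty":0,"tz":0,"spin":0},{"grip":0.1,"tx":0,"ty":0,"tz":0,"spin":0},{"grip":0.1,"tx":0,"ty":0,"tz":0,"spin":0},{"grip":0.1,"tx":0,"ty":0,"tz":0,"spin":0}]' 3; python3 - <<'E'
from h import *
s=r.get_state(); print(s['contact_force'],s['moment'],s['finger_force'])
E
```

```text
clock: 7.02
tool_pos: [0.3998, -0.3117, 0.0675]
eef_rot: [0.958, 0.287, -0.002, -0.003]
contact_force: [-0.5, 0.3, -2.1]
opening: 0.666
finger_force: 5.0
clock: 7.35
tool_pos: [0.3998, -0.3118, 0.068]
eef_rot: [0.958, 0.287, -0.002, -0.003]
contact_force: [1.1, -0.3, -1.4]
opening: 0.671
finger_force: 3.0
[ 1.10315883 -0.30235052 -1.43409474] [-0.01265693  0.0196203  -0.0433902 ] 2.984591681965867
```

```bash
python3 -m creep '[{"grip":0.1,"tx":0.4,"ty":0,"tz":0.2,"spin":0},{"grip":0.1,"tx":0.6,"ty":0,"tz":0,"spin":0},{"grip":0.1,"tx":0.6,"ty":0,"tz":0,"spin":0},{"grip":0.1,"tx":0.6,"ty":0,"tz":0,"spin":0},{"grip":0.1,"tx":0.6,"ty":0,"tz":0,"spin":0},{"grip":0.1,"tx":0.5,"ty":0,"tz":0.1,"spin":0},{"grip":0.1,"tx":0,"ty":0,"tz":0,"spin":0}]' 3;  python3 - <<'E'
from h import *
p,d=optics.snapshot('side'); cv2.imwrite('pics/s6.png',cv2.resize(p[120:290,250:430,::-1],None,fx=3.3,fy=3.3))
s=r.get_state(); print(s['contact_force'],s['moment'])
E
```

```text
clock: 7.93
tool_pos: [0.4289, -0.2923, 0.0646]
eef_rot: [0.958, 0.288, -0.001, -0.003]
contact_force: [0.0, -0.2, -2.1]
opening: 0.666
finger_force: 3.0
[-0.01674513  0.04145692 -2.08051099] [-0.04286988 -0.00677076  0.00406916]
```

View pics/s6.png

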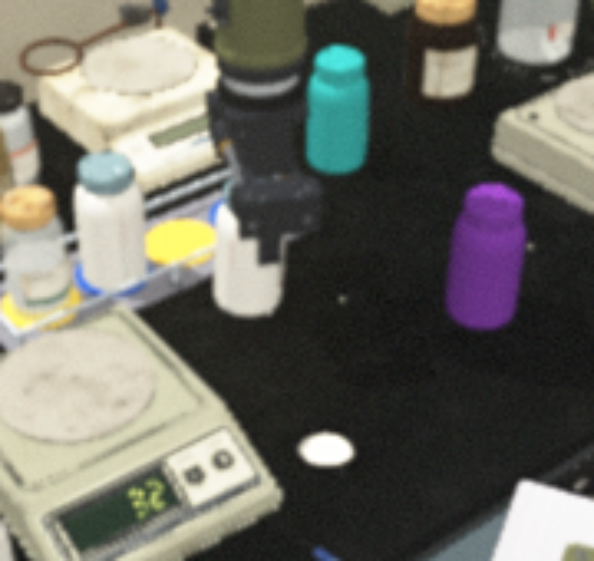

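The bottle now hangs almost upright at (248,260), clear of the rail. I'll lower it until the bench takes the load.

```bash
for i in 1; do python3 -m creep '[{"grip":0.1,"tx":0,"ty":0,"tz":0.2,"spin":0},{"grip":0.1,"tx":0,"ty":0,"tz":0.2,"spin":0},{"grip":0.1,"tx":0,"ty":0,"tz":0,"spin":0},{"grip":0.1,"tx":0,"ty":0,"tz":0,"spin":0}]' 3; done; python3 - <<'E'
from h import *
s=r.get_state(); t=s['tool_pos']; R=tool()[1]
c=optics.get_calibration('side'); p,d=optics.snapshot('side'); W=cloud(c,d)
L=(W-t)@R*1000
m=(p.min(-1)>60)&(abs(L[...,0])<70)&(abs(L[...,1])<50)&(W[...,2]<.06)&(W[...,2]>.002)
b,ce,st=comp(m,(325,200)); P=W[b]; print(st,P[:,2].min())
# axis from x-extent/edge centres per height slice via pixel rows: left/right edges
for v in range(st[1],st[1]+st[3],3):
    u=np.where(b[v])[0]; 
    if len(u)>8: print(v,u.min(),u.max(),(u.min()+u.max())/2)
E
```

```text
clock: 8.32
tool_pos: [0.4281, -0.294, 0.0611]
eef_rot: [0.958, 0.287, -0.001, -0.002]
contact_force: [2.0, 0.4, 2.3]
opening: 0.667
finger_force: 3.0
[306 194  31  22 367] 0.0021541011668425145
200 306 335 320.5
203 307 335 321.0
206 309 335 322.0
209 316 336 326.0
212 317 333 325.0
```

The bench now carries it. I'll press slightly more to seat the foot, then open.

```bash
python3 -m creep '[{"grip":0.1,"tx":0,"ty":0,"tz":0.2,"spin":0},{"grip":0.1,"tx":0,"ty":0,"tz":0,"spin":0},{"grip":0.1,"tx":0,"ty":0,"tz":0.1,"spin":0},{"grip":0.1,"tx":0,"ty":0,"tz":0,"spin":0},{"grip":0.1,"tx":0,"ty":0,"tz":0,"spin":0}]' 3; python3 - <<'E'
from h import *
from scipy.optimize import least_squares
s=r.get_state(); t=s['tool_pos']; R=tool()[1]; print(s['contact_force'])
c=optics.get_calibration('side'); p,d=optics.snapshot('side'); W=cloud(c,d)
L=(W-t)@R
m=(p.min(-1)>60)&(abs(L[...,0])<.07)&(abs(L[...,1])<.05)&(W[...,2]<.07)&(W[...,2]>.006)
b,ce,st=comp(m,(325,200)); P=W[b]
def f(a): # cylinder radius 32mm: axis through (a0,a1,0.03), slope (a2,a3)
    D=np.array([a[2],a[3],1]); D/=np.linalg.norm(D); q=P-[a[0],a[1],.03]; return np.linalg.norm(np.cross(q,D),axis=1)-.032
o=least_squares(f,[t[0],t[1],0,0],loss='soft_l1',f_scale=.002); print(o.x, np.abs(o.fun).mean())
E
```

```text
clock: 8.78
tool_pos: [0.4277, -0.2943, 0.058]
eef_rot: [0.958, 0.287, -0.002, -0.002]
contact_force: [1.6, -2.2, 4.7]
opening: 0.669
finger_force: 3.0
[ 1.59216494 -2.23371214  4.66937476]
[ 0.44596192 -0.28558837 -0.61938599 -0.00065288] 0.003881834657389612
```

```bash
python3 - <<'E'
from h import *
s=r.get_state(); t=s['tool_pos']
c=optics.get_calibration('side'); p,d=optics.snapshot('side'); E=c['extrinsics']
def pr(X): q=E[:3,:3]@X+E[:3,3]; return np.array([c['fx']*q[0]/q[2]+c['cx'],c['fy']*q[1]/q[2]+c['cy']])
v=E[:3,:3].T@[1,0,0]; v[2]=0; v/=np.linalg.norm(v)
for z in (0,.02,.04,.06,.08,.118): print(z,pr(np.r_[t[:2],z]-.032*v).round(1),pr(np.r_[t[:2],z]).round(1),pr(np.r_[t[:2],z]+.032*v).round(1))
m=p.min(-1)>90
for y in range(168,222,3): print(y,''.join('#' if k else '.' for k in m[y,300:350]))
E
```

```text
0 [319.7 208.5] [330.  208.3] [340.3 208.2]
0.02 [319.5 203.4] [330.  203.3] [340.4 203.1]
0.04 [319.4 198.3] [330.  198.1] [340.5 197.9]
0.06 [319.3 193. ] [329.9 192.8] [340.6 192.6]
0.08 [319.2 187.5] [329.9 187.4] [340.7 187.2]
0.118 [318.9 176.9] [329.9 176.7] [340.9 176.5]
168 #################..###............................
171 ############.....######...........................
174 #####....########..#####..........................
177 ..#########.....########..........................
180 ###......############.............................
183 ..##################..............................
186 ######################............................
189 #######################...........................
192 #######################...........................
195 #############################.....................
198 #############################.....................
201 ####################################..............
204 ############...#####################..............
207 ####...........#####################..............
210 ...............#####################..............
213 .................#################................
216 ........................###.......................
219 ..................................................
```

Pixel rows put the foot centre near column 325 against 330 for the TCP, so about 10° of tilt remains with the foot leading. I'll move +tx with the foot loaded to finish turning it upright.

```bash
python3 -m creep '[{"grip":0.1,"tx":0.4,"ty":0,"tz":0.1,"spin":0},{"grip":0.1,"tx":0.4,"ty":0,"tz":0.1,"spin":0},{"grip":0.1,"tx":0.4,"ty":0,"tz":0,"spin":0},{"grip":0.1,"tx":0.2,"ty":0,"tz":0.1,"spin":0},{"grip":0.1,"tx":0,"ty":0,"tz":0,"spin":0},{"grip":0.1,"tx":0,"ty":0,"tz":0,"spin":0}]' 3; cat > chk.py <<'E'
from h import *
s=r.get_state(); t=s['tool_pos']; print(s['contact_force'].round(1))
c=optics.get_calibration('side'); p,d=optics.snapshot('side'); E=c['extrinsics']
def pr(X): q=E[:3,:3]@X+E[:3,3]; return np.array([c['fx']*q[0]/q[2]+c['cx'],c['fy']*q[1]/q[2]+c['cy']])
v=E[:3,:3].T@[1,0,0]; v[2]=0; v/=np.linalg.norm(v)
for z in (0,.06): print(z,pr(np.r_[t[:2],z]-.032*v).round(1),pr(np.r_[t[:2],z]+.032*v).round(1))
n=np.cross(v,[0,0,1]); print('front/back foot',pr(np.r_[t[:2],0]+.032*n),pr(np.r_[t[:2],0]-.032*n))
m=p.min(-1)>90
for y in range(168,222,3): print(y,''.join('#' if k else '.' for k in m[y,300:350]))
E
python3 chk.py
```

```text
clock: 9.38
tool_pos: [0.4387, -0.2852, 0.0544]
eef_rot: [0.958, 0.287, -0.002, -0.003]
contact_force: [-1.1, -0.9, 0.3]
opening: 0.676
finger_force: 3.0
[-1.1 -0.9  0.3]
0 [315.2 209.4] [335.9 209. ]
0.06 [314.7 193.8] [336.1 193.4]
front/back foot [325.73852099 215.82312378] [325.40512306 202.83090042]
168 ############..###.................................
171 ###########....###................................
174 #####....#########..................#.............
177 ..########..#######..........##......###..........
180 ###......#######..........................####....
183 ..##############........##.................###....
186 ################...........................###....
189 ##################.........................##.....
192 ##################................................
195 ###################..##........###................
198 #########################......####...............
201 #########################......####...............
204 ############..#####################...............
207 ####...........#####################..............
210 ...............####################...............
213 .................################.................
216 ..................................................
219 ..................................................
```

The foot now matches an upright bottle right under the TCP (columns 315–335, front row about 215). Release, wait, then rise clear.

```bash
python3 -m creep '[{"grip":0.4,"tx":0,"ty":0,"tz":0,"spin":0},{"grip":0.5,"tx":0,"ty":0,"tz":0,"spin":0},{"grip":0.7,"tx":0,"ty":0,"tz":0,"spin":0},{"grip":1,"tx":0,"ty":0,"tz":0,"spin":0},{"grip":1,"tx":0,"ty":0,"tz":0,"spin":0},{"grip":1,"tx":0,"ty":0,"tz":0,"spin":0},{"grip":1,"tx":0,"ty":0,"tz":0,"spin":0},{"grip":1,"tx":0,"ty":0,"tz":0,"spin":0}]' 5; python3 -m creep '[{"grip":1,"tx":0,"ty":0,"tz":-1,"spin":0},{"grip":1,"tx":0,"ty":0,"tz":-2,"spin":0},{"grip":1,"tx":0,"ty":0,"tz":-3,"spin":0},{"grip":1,"tx":0,"ty":0,"tz":-3,"spin":0},{"grip":1,"tx":-2.5,"ty":0,"tz":-2,"spin":0},{"grip":1,"tx":-2.5,"ty":0,"tz":-2,"spin":0},{"grip":1,"tx":0,"ty":0,"tz":0,"spin":0},{"grip":1,"tx":0,"ty":0,"tz":0,"spin":0}]' 5; python3 - <<'E'
from h import *
s=r.get_state(); print(s['tool_pos'],s['qd'].round(3).max())
for n in ('wrist','top','side'):
    c=optics.get_calibration(n);p,d=optics.snapshot(n);W=cloud(c,d); cv2.imwrite(f'pics/{n}7.png',p[:,:,::-1]);np.save(f'pics/{n}7.npy',d)
    q=W.reshape(-1,3); k=np.hypot(q[:,0]-.439,q[:,1]+.285)<.045
    if n!='side' : k&=(q[:,2]<.13)
    q=q[k]; 
    for lo,hi in((.02,.05),(.05,.08),(.112,.125)):
        z=q[(q[:,2]>lo)&(q[:,2]<hi)]; print(n,lo,len(z),z.mean(0) if len(z) else None)
        if len(z)>20: print('   circ',cv2.minEnclosingCircle(z[:,:2].astype(np.float32)*1000))
    hsv=cv2.cvtColor(p,cv2.COLOR_RGB2HSV);H,S,V=[hsv[...,i] for i in range(3)]
    m=(H>100)&(H<130)&(S>150)&(V>60)&(np.hypot(W[...,0]-.49,W[...,1]+.394)<.06)
    if m.any():
        pts=np.argwhere(m)[:,::-1]; G=np.array([ray(c,u,.011)[:2] for u in pts],dtype=np.float32)*1000
        print(n,'pad',len(pts),cv2.minEnclosingCircle(G),G.mean(0),pts.min(0),pts.max(0),cv2.minAreaRect(G))
E
```

```text
clock: 10.1
tool_pos: [0.4391, -0.2859, 0.0548]
eef_rot: [0.958, 0.287, -0.002, -0.003]
contact_force: [1.4, 0.3, 0.5]
opening: 1.001
finger_force: 0.0
clock: 10.77
tool_pos: [0.3972, -0.3154, 0.1864]
eef_rot: [0.958, 0.286, -0.002, -0.001]
contact_force: [0.1, 0.1, 0.8]
opening: 1.001
finger_force: 0.0
[ 0.39721908 -0.31535647  0.18642407] 0.041
wrist 0.02 5 [ 0.46369561 -0.27248319  0.03653616]
wrist 0.05 15 [ 0.46345758 -0.27239782  0.06805702]
wrist 0.112 4725 [ 0.43684703 -0.28476143  0.12256957]
   circ ((435.7097473144531, -285.3675537109375), 25.153217315673828)
wrist pad 3353 ((489.0435791015625, -393.2428894042969), 35.61861038208008) [ 487.03604 -398.5456 ] [403 107] [477 175] ((485.84857177734375, -399.5122375488281), (55.8985481262207, 70.82490539550781), 62.89509201049805)
top 0.02 1 [ 0.40396469 -0.28899005  0.03089894]
top 0.05 5 [ 0.41060128 -0.27954102  0.06327453]
top 0.112 43 [ 0.43829922 -0.26804283  0.12112857]
   circ ((442.65655517578125, -271.7108459472656), 20.6097412109375)
side 0.02 159 [ 0.42819273 -0.26042652  0.03530184]
   circ ((436.5140686035156, -280.411376953125), 31.80117416381836)
side 0.05 172 [ 0.42839906 -0.26072296  0.06504291]
   circ ((436.01202392578125, -279.9343566894531), 31.566543579101562)
side 0.112 164 [ 0.43544015 -0.27766679  0.12005885]
   circ ((437.3448181152344, -281.3116149902344), 25.07586097717285)
side pad 4 ((521.0896606445312, -383.62542724609375), 8.781429290771484) [ 521.08386 -383.6057 ] [314 182] [315 185] ((521.0840454101562, -383.62628173828125), (1.619645595550537, 17.48887062072754), 8.42108154296875)
```

The bottle stands free: cap top at about 0.12 and the same centre at every height, (0.437, -0.284). The pad centre (0.489, -0.394) agrees across views. Now a fresh grasp from above.

```bash
python3 -m creep '[{"grip":1,"tx":2.5,"ty":-0.2,"tz":0,"spin":0},{"grip":1,"tx":2.5,"ty":-0.2,"tz":0,"spin":0},{"grip":1,"tx":0,"ty":0,"tz":0,"spin":0},{"grip":1,"tx":0,"ty":0,"tz":0,"spin":0}]' 15; python3 - <<'E'
from h import *
s=r.get_state(); c=optics.get_calibration('wrist');p,d=optics.snapshot('wrist');W=cloud(c,d).reshape(-1,3)
q=W[(np.hypot(W[:,0]-.437,W[:,1]+.284)<.035)&(W[:,2]>.114)&(W[:,2]<.128)]; print(len(q),cv2.minEnclosingCircle(q[:,:2].astype(np.float32)*1000) if len(q) else '')
_,R,sh=tool([.437,-.284,.066]); print(sh)
E
```

```text
clock: 11.25
tool_pos: [0.4393, -0.2805, 0.1842]
eef_rot: [0.957, 0.29, -0.002, -0.003]
contact_force: [-1.2, 0.6, 0.0]
opening: 1.003
finger_force: 0.0
3931 ((435.80743408203125, -285.4939270019531), 25.291305541992188)
[-0.16054554  0.22693147 11.80403474]
```

```bash
python3 -m creep '[{"grip":1,"tx":-0.2,"ty":0.3,"tz":1,"spin":0},{"grip":1,"tx":0,"ty":0,"tz":2,"spin":0},{"grip":1,"tx":0,"ty":0,"tz":2.2,"spin":0},{"grip":1,"tx":0,"ty":0,"tz":2.2,"spin":0},{"grip":1,"tx":0,"ty":0,"tz":2,"spin":0},{"grip":1,"tx":0,"ty":0,"tz":1.4,"spin":0},{"grip":1,"tx":0,"ty":0,"tz":1,"spin":0},{"grip":1,"tx":0,"ty":0,"tz":0,"spin":0}]' 15; python3 -m creep '[{"grip":0.6,"tx":0,"ty":0,"tz":0,"spin":0},{"grip":0.4,"tx":0,"ty":0,"tz":0,"spin":0},{"grip":0.2,"tx":0,"ty":0,"tz":0,"spin":0},{"grip":0,"tx":0,"ty":0,"tz":0,"spin":0},{"grip":0,"tx":0,"ty":0,"tz":0,"spin":0},{"grip":0,"tx":0,"ty":0,"tz":0,"spin":0},{"grip":0,"tx":0,"ty":0,"tz":0,"spin":0}]' 15;
```

```text
clock: 11.97
tool_pos: [0.4349, -0.2863, 0.0645]
eef_rot: [0.958, 0.287, -0.004, -0.004]
contact_force: [-0.4, 0.1, -0.5]
opening: 1.0
finger_force: 0.0
clock: 12.55
tool_pos: [0.4371, -0.2861, 0.0675]
eef_rot: [0.958, 0.287, -0.002, -0.002]
contact_force: [-1.1, 1.8, 6.5]
opening: 0.691
finger_force: 15.0
```

```bash
python3 -m creep '[{"grip":0,"tx":0,"ty":0,"tz":-0.5,"spin":0},{"grip":0,"tx":0,"ty":0,"tz":-1,"spin":0},{"grip":0,"tx":0,"ty":0,"tz":-1.5,"spin":0},{"grip":0,"tx":0,"ty":0,"tz":-1.5,"spin":0},{"grip":0,"tx":0,"ty":0,"tz":-1.5,"spin":0},{"grip":0,"tx":0,"ty":0,"tz":0,"spin":0},{"grip":0,"tx":0,"ty":0,"tz":0,"spin":0}]' 15; python3 - <<'E'
from h import *
_,R,sh=tool([.489,-.394,.08]); print(R.round(3),sh)
E
```

```text
clock: 13.13
tool_pos: [0.4376, -0.287, 0.1275]
eef_rot: [0.958, 0.287, -0.001, -0.002]
contact_force: [0.4, -0.5, -2.3]
opening: 0.689
finger_force: 15.0
[[ 0.835  0.55  -0.004]
 [ 0.55  -0.835  0.003]
 [-0.002 -0.004 -1.   ]] [-1.57746052 11.7904801   4.70547811]
```

```bash
python3 -m creep '[{"grip":0,"tx":-0.2,"ty":1,"tz":0,"spin":0},{"grip":0,"tx":-0.2,"ty":1.8,"tz":0,"spin":0},{"grip":0,"tx":-0.3,"ty":2.2,"tz":0,"spin":0},{"grip":0,"tx":-0.3,"ty":2.2,"tz":0,"spin":0},{"grip":0,"tx":-0.3,"ty":2.2,"tz":0,"spin":0},{"grip":0,"tx":-0.2,"ty":1.6,"tz":0,"spin":0},{"grip":0,"tx":-0.1,"ty":0.8,"tz":0,"spin":0},{"grip":0,"tx":0,"ty":0,"tz":0,"spin":0}]' 15; python3 -m creep '[{"grip":0,"tx":0,"ty":0,"tz":0,"spin":0},{"grip":0,"tx":0,"ty":0,"tz":0,"spin":0}]' 15; python3 - <<'E'
from h import *
s,R,sh=tool([.489,-.394,.08]); print(sh)
for n in ('side',):
    c=optics.get_calibration(n);p,d=optics.snapshot(n);W=cloud(c,d); t=s['tool_pos']; cv2.imwrite('pics/s8.png',cv2.resize(p[100:270,250:430,::-1],None,fx=3.3,fy=3.3))
    k=(p.min(-1)>90)&(np.hypot(W[...,0]-t[0],W[...,1]-t[1])<.045); q=W[k]
    for lo in (.065,.08,.095):
        z=q[(q[:,2]>lo)&(q[:,2]<lo+.015)]; print(lo,len(z),z.mean(0),z.min(0),z.max(0))
E
```

```text
clock: 13.8
tool_pos: [0.4885, -0.396, 0.1248]
eef_rot: [0.958, 0.286, -0.002, -0.002]
contact_force: [0.5, 0.0, -2.2]
opening: 0.688
finger_force: 15.0
clock: 13.97
tool_pos: [0.4881, -0.3922, 0.1256]
eef_rot: [0.958, 0.288, -0.003, -0.004]
contact_force: [-0.2, 0.8, -1.9]
opening: 0.69
finger_force: 15.0
[-0.01193949  0.23190825  4.55558582]
0.065 82 [ 0.48056424 -0.36688361  0.07217916] [ 0.45777842 -0.39389619  0.06503913] [ 0.5163494  -0.35614996  0.07979093]
0.08 80 [ 0.4792863  -0.36775948  0.08714517] [ 0.45745654 -0.39499707  0.08014243] [ 0.51549035 -0.35688375  0.09496544]
0.095 86 [ 0.48058901 -0.36727522  0.10274063] [ 0.45747855 -0.39304923  0.09503163] [ 0.51549799 -0.35540994  0.1099277 ]
```

View pics/s8.png

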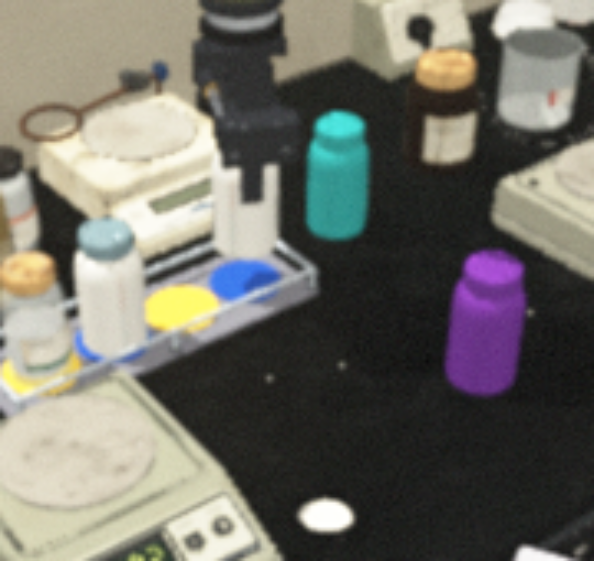

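The picture shows the bottle hanging upright at (246,215), over the blue place at (246,280). Lower it.

```bash
python3 -m creep '[{"grip":0,"tx":0,"ty":0.1,"tz":0.6,"spin":0},{"grip":0,"tx":0,"ty":0,"tz":1,"spin":0},{"grip":0,"tx":0,"ty":0,"tz":1,"spin":0},{"grip":0,"tx":0,"ty":0,"tz":0.8,"spin":0},{"grip":0,"tx":0,"ty":0,"tz":0.5,"spin":0},{"grip":0,"tx":0,"ty":0,"tz":0.3,"spin":0},{"grip":0,"tx":0,"ty":0,"tz":0,"spin":0},{"grip":0,"tx":0,"ty":0,"tz":0,"spin":0}]' 15; python3 -m creep '[{"grip":0,"tx":0,"ty":0,"tz":0.15,"spin":0},{"grip":0,"tx":0,"ty":0,"tz":0.15,"spin":0},{"grip":0,"tx":0,"ty":0,"tz":0,"spin":0}]' 15; python3 - <<'E'
from h import *
s,R,sh=tool([.489,-.394,.08]); print(sh,s['contact_force'])
E
```

```text
clock: 14.68
tool_pos: [0.4892, -0.3945, 0.084]
eef_rot: [0.958, 0.287, -0.002, -0.003]
contact_force: [0.4, -0.7, -1.8]
opening: 0.691
finger_force: 15.0
clock: 14.93
tool_pos: [0.489, -0.3946, 0.0812]
eef_rot: [0.958, 0.287, -0.002, -0.002]
contact_force: [-0.1, 0.3, -2.3]
opening: 0.694
finger_force: 15.0
[ 0.0284359  -0.04737609  0.11734962] [-0.08779078  0.29415338 -2.30440353]
```

Centred to 0.5 mm and still hanging. Creep down.

```bash
python3 -m creep '[{"grip":0,"tx":0,"ty":0,"tz":0.15,"spin":0},{"grip":0,"tx":0,"ty":0,"tz":0.1,"spin":0},{"grip":0,"tx":0,"ty":0,"tz":0,"spin":0},{"grip":0,"tx":0,"ty":0,"tz":0,"spin":0}]' 15;python3 -m creep '[{"grip":0,"tx":0,"ty":0,"tz":0.1,"spin":0},{"grip":0,"tx":0,"ty":0,"tz":0,"spin":0},{"grip":0,"tx":0,"ty":0,"tz":0,"spin":0}]' 15
```

```text
clock: 15.27
tool_pos: [0.4891, -0.3945, 0.0787]
eef_rot: [0.958, 0.287, -0.002, -0.002]
contact_force: [0.2, 0.7, -1.3]
opening: 0.692
finger_force: 15.0
clock: 15.52
tool_pos: [0.4894, -0.3943, 0.0785]
eef_rot: [0.958, 0.287, -0.002, -0.002]
contact_force: [-1.6, 2.0, 5.9]
opening: 0.691
finger_force: 15.0
```

Seated: +5.9 N. Release gently and withdraw straight up.

```bash
python3 -m creep '[{"grip":0.4,"tx":0,"ty":0,"tz":0,"spin":0},{"grip":0.5,"tx":0,"ty":0,"tz":0,"spin":0},{"grip":0.7,"tx":0,"ty":0,"tz":0,"spin":0},{"grip":1,"tx":0,"ty":0,"tz":0,"spin":0},{"grip":1,"tx":0,"ty":0,"tz":0,"spin":0},{"grip":1,"tx":0,"ty":0,"tz":0,"spin":0}]' 5; python3 -m creep '[{"grip":1,"tx":0,"ty":0,"tz":-0.6,"spin":0},{"grip":1,"tx":0,"ty":0,"tz":-1.5,"spin":0},{"grip":1,"tx":0,"ty":0,"tz":-2.5,"spin":0},{"grip":1,"tx":0,"ty":0,"tz":-3,"spin":0},{"grip":1,"tx":0,"ty":0,"tz":-3,"spin":0},{"grip":1,"tx":-2.5,"ty":0,"tz":-2,"spin":0},{"grip":1,"tx":-2.5,"ty":0,"tz":0,"spin":0},{"grip":1,"tx":0,"ty":0,"tz":0,"spin":0}]' 5; python3 - <<'E'
from h import *
c=optics.get_calibration('wrist');p,d=optics.snapshot('wrist');W=cloud(c,d).reshape(-1,3)
q=W[(np.hypot(W[:,0]-.489,W[:,1]+.394)<.04)&(W[:,2]>.12)&(W[:,2]<.145)]; print('cap',len(q),q.mean(0),cv2.minEnclosingCircle(q[:,:2].astype(np.float32)*1000))
c=optics.get_calibration('side');p,d=optics.snapshot('side');W=cloud(c,d)
q=W[(p.min(-1)>60)&(np.hypot(W[...,0]-.489,W[...,1]+.394)<.045)]
for lo in (.035,.055,.075):
    z=q[(q[:,2]>lo)&(q[:,2]<lo+.02)]; print(lo,len(z),z.mean(0),z.min(0),z.max(0))
E
```

```text
clock: 16.02
tool_pos: [0.489, -0.3946, 0.0775]
eef_rot: [0.958, 0.287, -0.002, -0.002]
contact_force: [0.6, 0.5, 0.9]
opening: 0.997
finger_force: 0.0
clock: 16.68
tool_pos: [0.4432, -0.4275, 0.2053]
eef_rot: [0.959, 0.284, -0.004, -0.0]
contact_force: [-0.7, -0.3, -1.0]
opening: 0.999
finger_force: 0.0
cap 4562 [ 0.48901349 -0.39314123  0.13358044] ((487.9798889160156, -393.6873474121094), 25.22185707092285)
0.035 95 [ 0.47975617 -0.36910358  0.04540469] [ 0.45781096 -0.39568597  0.03541758] [ 0.51237359 -0.35714626  0.05480783]
0.055 105 [ 0.48150409 -0.36908471  0.0654576 ] [ 0.45740652 -0.39687133  0.05509115] [ 0.51796    -0.3565878   0.07481156]
0.075 104 [ 0.48094051 -0.36956349  0.08506607] [ 0.45876094 -0.39618655  0.0750739 ] [ 0.51738407 -0.35743108  0.09488099]
```

The bottle is upright: the cap centre at (0.488, -0.394) is about 1 mm from the pad centre, and it sits at pad height.

```bash
python3 -c "
from plant import workorder
print(workorder.finish_job())"
```

```text
the job is handed in; nothing more can be done
None
```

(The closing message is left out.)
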